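# Put a cup away in the glazed showcase with a folding lid stay

## Task

Raise the lid of the wooden showcase until its brass folding stay goes over centre and locks, so that the lid stands open by itself. Stand the small cup from the left of the showcase upright on the floor of the empty bay, the one on the same side as the stay. Then break the stay at its knee and let the lid sink fully shut without slamming it; leave the other wares where they are.

Things in the scene. Friction and masses are not known exactly. Their poses are not given: they have to be found in the camera images.
- showcase: Low wooden showcase, fixed, 200 deep (x) x 280 wide (y) x 80 mm high without its lid, walls 10 mm, floor 12 mm above the worktop. Origin: centre of its underside; x to its back, y to its left, z up. A divider at y = 0 (6 thick, top 36 mm above the worktop) parts a left bay with a bowl and a beaker from an empty right bay. A brass folding stay is outside the right wall (wall face y = -140).
- bay (a point): Centre of the floor of the empty right bay, axes as the showcase's. The bay is 180 (x) x 127 mm (y) inside; its walls rise 68 mm above this floor. The locked lid leans over the back of the bay: its front edge is then 67 mm in front of the hinge line and 290 mm above the worktop, so keep the gripper to the front half of the bay.
- lid (a joint): Lid angle in rad: 0 closed, 1.256 locked open, 1.27 with the stay straight (the most it opens). Wooden frame with a clear pane, 218 mm from hinge line to front edge, 280 wide, 14 thick, underside level with the hinge line when shut, 0.55 to 0.85 kg. Damped hinge: let go unlocked, it sinks shut in 2 to 4 s at under 1.2 rad/s; raising it takes 3 to 8 N at the edge.
- lip (a point): Middle of the lid's front edge, at its underside; moves with the lid, axes the lid's (the showcase's when shut). The edge overhangs the front wall by 18 mm.
- pull (a point): Brass pull on the middle of the lid's front edge: a round knob 20 mm thick and 28 mm long standing out forward from the edge, on a thinner 12 mm neck. This point lies on its axis in the thick part, 20 mm out from the edge and 7 mm above the lid's underside. Moves with the lid. Pinched from above on its two sides (in y) it can turn between the fingers as the lid swings up.
- stay_knee (a joint): Opening of the stay's knee in rad: 0 folded (lid shut), 2.66 straight, 2.90 locked over centre on its stop. Two brass links, 80 mm between pivots. When the lid has been raised as far as it goes and is let go, the knee drops over centre and locks by itself; the lid's weight keeps it locked.
- knee (a point): Middle of the knee peg, a brass peg 13 mm thick standing out sideways (-y) from the knee, from 150 to 196 mm off the showcase's middle, with an 18 mm end flange. Folded: 70 mm before and 39 above the lower pivot; locked: 53 behind, 60 above. Drawn forward with 2 to 4 N it passes centre within 10 mm; some 35 mm on the lid's weight takes over and the peg runs over the top and down to the front.
- cup: Small straight-sided stoneware cup without a handle, 43 mm across and 51 mm high, two-toned, standing alone left of the showcase; origin at the centre of its underside, z up. About 0.05 kg, hollow.
- bowl: Small bowl in the left bay, 71 mm across, 27 mm high; origin at the centre of its underside. Leave it alone.
- beaker: Small beaker in the left bay, 45 mm across, 45 mm high; origin at the centre of its underside. Leave it alone.
- tags: Stack of paper price tags, 36x48x12 mm, behind the cup; origin under its centre. Leave it alone.
- flagon: Corked flagon with a handle, 72x87x126 mm, to the right of the showcase; origin under its centre. Leave it alone.
- hinge (a point): Middle of the lid's hinge line (along the showcase's y), on its back top edge: 100 mm behind the showcase's origin and 80 mm above the worktop. Axes as the showcase's.
- stay_lower: Lower link of the stay, brass, with the knee peg on its free end. Its origin is its pivot on the showcase's right wall, fixed at [-15, -150, 50] mm in the showcase's frame; the knee swings about it.
There are look-alikes about, which are no part of the job. Leave any orange look-alike of the cup alone.

How it is judged:
By the outcome, as a careful person would: the job done as asked, in the order asked, and still so for the second after the job is handed in, with the robot touching nothing.
It also fails if it takes over 72 s, if anything falls off the work surface, if the arm or the gripper's body presses on something with over 40 N, if the wrist force passes 120 N, or if a joint passes its speed limit or range.

## Robot

A 7-joint arm with a two-finger parallel gripper is mounted at the origin on a cart in front of the work surface, level with it; the furniture and walls round the work are solid. World frame = base frame: x ahead of the robot, y to its left, z up, the work surface at z = 0. Lengths are in m, angles in degrees, forces in N, time in s.
With the tool pointing down it reaches from about 0.425 to 0.875 m from the base axis. Payload 4.7 kg.
Tool frame: the origin (TCP) lies between the finger pads; the fingertips stand 8 mm ahead of it and the grasp point (between the pads) lies 11 mm behind it; z points along the fingers, y is the line along which they close (so a half turn about z gives the same grasp; the last joint's range is limited). The gripper opens to 87 mm and grips with 3 to 60 N. Pads are 19 mm wide; open, the fingers measure 117 mm over their backs; the gripper's body (75 mm by 190 mm) begins 51 mm behind the grasp point.
Start: joints at [-74.765, 18.392, -4.016, 83.108, 1.295, 78.541, -3.26], TCP at [0.162, 0.63, 0.231] pointing down, gripper open.
Joint ranges: [-163.93, 163.93], [-17.29, 119.83], [-79.2, 71.16], [3.27, 140.29], [-89.18, 269.18], [5.43, 117.66], [-154.24, 154.24]. Speed limits (degrees/s): [147.25, 147.25, 180, 180, 180, 180, 180].

## Interface

Orientations are given as [roll, pitch, yaw] about the fixed x, y, z axes, in that order (R = Rz(yaw) Ry(pitch) Rx(roll)).
In Python, from cell import env, viewer gives the robot as it stands. The module is installed in compiled form; this text tells all that it offers.
- The arm moves only by the tool arm_command, never from a script. Its argument "series" is a list of rows, each a list of 2 entries, a list of its own where there are three numbers: the shift along the tool's x, y, z in mm, then the turn about the tool's z in rad. A call has exactly 5 rows; each row is the pose to reach, as a shift and turn from the pose commanded when the call began, along the tool's axes at that moment; what a row does not reach only later rows make up. A row lasts 1/10 s, in which the tool goes at most 50 mm and 8.59 degrees, less where a joint would pass 70% of its speed; a pose out of reach is approached as far as the arm can. A call with a gripper value outside its range is refused whole. "grip" is the gripper command: -1 is fully open, 1 is shut, values between are in proportion, set as the call begins (left out, the last holds). The fingers move at their own pace and stop on an object; "grip_force" is the grip in N (left out, the last holds). Time passes only in rows, so rows that repeat a pose let the fingers close, or fill a call up. It gives the time, the measured TCP pose, the force, the opening and the grip force at its end, in the units of the state.
- env.get_obs(): the state, without advancing time (a new reading comes with each control period).
- viewer.read_camera(name): name is "scene" or "side" or "wrist"; returns (picture, depth): 420x560x3 uint8, blue, green, red; 420x560 float32, m along the optical axis (not along the pixel's ray), 0 where there is no reading.
- viewer.calibration(name): a dict with "K" (3x3 intrinsics, pixels), "dist" ([k1, k2, p1, p2, k3] as OpenCV has them; the pictures are not rectified), "T" (4x4, takes a point from camera to world coordinates); the wrist camera has in their place "hand_eye" (4x4, takes a point from camera to tool coordinates, whose origin is the TCP and whose axes are the flange's). Camera axes: x right, y up, looking along -z (the intrinsics and any distortion apply to the point x, -y, -z); pixel columns grow to the right and rows downward; lengths in m; the calibration is good to about 2 mm. A picture is of the moment at which its call begins: read the wrist's pose just before it. calibration takes no time and is no camera call.
- env.sign_off(): hands the job in; it is judged then, once.
The state is a dict: "time_s": time; "qpos": joint angles; "joint_velocities": joint speeds; "effort": joint torques, N m; "tool_pos": TCP position; "tool_rot": TCP orientation; "force": force on the tool from outside, world axes, zero at the start; "wrist_torque": the same for the moment, N m; "grip_width": finger opening in m; "grasp_force": force on a finger pad.
Only numpy, scipy, OpenCV 4.12 (cv2) and the standard library are available. Lean on these libraries where they do the work, as an engineer would, in place of code of your own. Each camera call takes 0.05 s, during which the arm holds its last target. There are 200 camera calls.

## Working session

There is one attempt and no reset: what is moved stays moved. The work goes in short steps, Python scripts to look and compute and a tool call to move; the robot and the scene stay as the last step left them, time stands still between calls to the robot, and variables do not carry over. Pictures are saved under pics/ and viewed, at most 10 in all, crops included, and the job is handed in when it is done.

Besides the shell and the picture viewer there is one more tool, called after "Request:" as a command line: name --argument value ..., lists and objects as JSON in quotes. arm_command: Moves the arm, as the interface text tells. Its arguments: {"type":"object","properties":{"series":{"type":"array"},"grip":{"type":"number"},"grip_force":{"type":"number"}},"required":["series"]}

```bash
mkdir -p pics
cat > h.py <<'E'
import numpy as np, cv2, json
from cell import env, viewer
from scipy.spatial.transform import Rotation as R
def cam(n):
    c=viewer.calibration(n); o=env.get_obs(); im,d=viewer.read_camera(n)
    if 'T' in c: T=np.array(c['T'])
    else:
        T=np.eye(4); T[:3,:3]=tool_R(o); T[:3,3]=o['tool_pos']; T=T@np.array(c['hand_eye'])
    return im,d,np.array(c['K']),np.array(c['dist']),T
def tool_R(o): return R.from_euler('xyz',o['tool_rot'],degrees=True).as_matrix()
def ray(px,K,D,T):
    u=cv2.undistortPoints(np.array(px,float).reshape(-1,1,2),K,D)[:,0]
    v=np.c_[u[:,0],-u[:,1],-np.ones(len(u))]@T[:3,:3].T
    return T[:3,3],v
def plane(px,z,K,D,T):
    o,v=ray(px,K,D,T); return o+v*((z-o[2])/v[:,2])[:,None]
def cloud(d,K,D,T):
    h,w=d.shape; g=np.stack(np.meshgrid(np.arange(w),np.arange(h)),-1).reshape(-1,2)
    o,v=ray(g,K,D,T); P=o+v*d.reshape(-1,1); P[d.reshape(-1)==0]=np.nan
    return P.reshape(h,w,3)
E
python3 - <<'E'
from h import *
print(env.get_obs())
for n in('scene','side','wrist'):
    im,d,K,D,T=cam(n); cv2.imwrite(f'pics/{n}.png',im); np.savez(f'{n}0.npz',im=im,d=d,K=K,D=D,T=T)
    print(n,(d>0).mean(),T.round(3).tolist(),K[0,0],D)
E
```

```text
{'time_s': 0.0, 'qpos': array([-74.76351777,  18.43919445,  -4.01417338,  83.17433357,
         1.29300835,  78.53930317,  -3.25855659]), 'joint_velocities': array([ 0.0751436 , -0.01561451, -0.04554787,  0.0173675 , -0.05242441,
        0.00299565,  0.00722631]), 'effort': array([-7.99291070e-05, -4.91314030e+01, -4.03922265e-01, -3.12512076e+01,
       -6.39229151e-02,  4.41275525e-02,  1.57086552e-04]), 'tool_pos': array([0.16188232, 0.62897605, 0.22946474]), 'tool_rot': array([-1.79892292e+02,  4.12603187e-03,  1.65573016e+02]), 'force': array([0.46307584, 1.12106112, 0.18259187]), 'wrist_torque': array([ 0.01175817, -0.01200937,  0.02148258]), 'grasp_force': 0.0, 'grip_width': 0.0870777166002417}
scene 0.984234693877551 [[0.867, 0.376, -0.327, 0.226], [-0.498, 0.642, -0.583, -0.655], [-0.009, 0.669, 0.743, 0.861], [0.0, 0.0, 0.0, 1.0]] 415.1517698007776 [0.04106213 0.         0.         0.         0.        ]
side 0.8593494897959184 [[0.995, 0.038, -0.091, 0.444], [-0.098, 0.516, -0.851, -1.033], [0.015, 0.856, 0.517, 0.676], [0.0, 0.0, 0.0, 1.0]] 485.88098870674213 [-0.07794224  0.          0.          0.          0.        ]
wrist 0.9961522108843538 [[0.25, -0.928, -0.276, 0.085], [0.968, 0.239, 0.074, 0.649], [-0.003, -0.286, 0.958, 0.382], [0.0, 0.0, 0.0, 1.0]] 322.38231928812127 [-0.06847267  0.          0.          0.          0.        ]
```

View pics/scene.png

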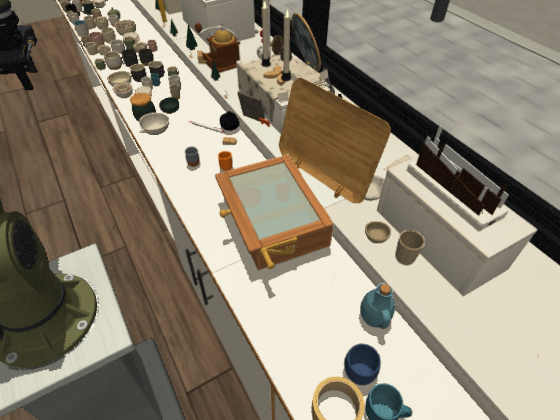

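View pics/side.png

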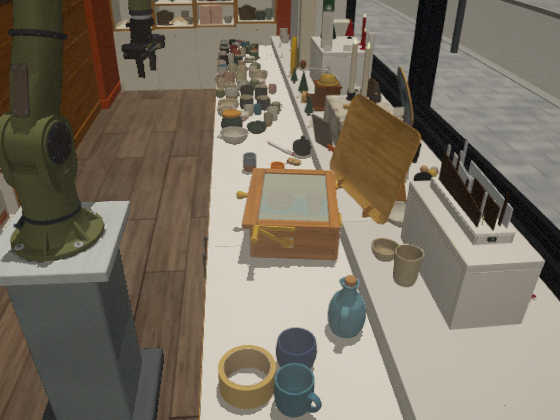

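The scene picture shows the showcase at (275,210), with its brass pull at (226,213) and its stay and peg at (270,250). The cup could be taken for two things: the blue-grey two-toned cup at (192,156) or the orange look-alike at (225,160). By the description I choose (192,156). The side view agrees, with the cup at (250,160), the orange one at (278,167), the pull at (241,195) and the peg at (254,235).

Run:
```python
from h import *
tiles=[]
for n,(cx,cy,bx,by) in {'scene':(192,156,275,215),'side':(250,160,292,215)}.items():
    f=np.load(n+'0.npz'); im,d=f['im'],f['d']; P=cloud(d,f['K'],f['D'],f['T'])
    hsv=cv2.cvtColor(im,cv2.COLOR_BGR2HSV)
    # worktop check
    tab=P[(P[...,2]>-.02)&(P[...,2]<.02)&(P[...,0]>.3)&(P[...,0]<.8)&(abs(P[...,1])<.6)]; print(n,'table z',np.median(tab[:,2]).round(4))
    # cup points
    reg=np.zeros(d.shape,bool); reg[cy-18:cy+18,cx-14:cx+14]=1
    q=P[reg&(P[...,2]>.012)&(P[...,2]<.09)]; print('cup bb',q.min(0).round(3),q.max(0).round(3),len(q))
    t=q[q[:,2]>q[:,2].max()-.006]; print(' rim bb',t.min(0).round(3),t.max(0).round(3))
    # lid top
    reg[:]=0; reg[by-70:by+55,bx-65:bx+60]=1
    m=reg&(abs(P[...,2]-.094)<.008)&(hsv[...,1]>90)
    q=P[m]; box=cv2.minAreaRect((q[:,:2]*1000).astype(np.float32)); print('lid',box,np.median(q[:,2]),cv2.boxPoints(box).round().tolist())
    # brass
    br=reg&(hsv[...,0]>18)&(hsv[...,0]<30)&(hsv[...,1]>140)&(P[...,2]>.02)
    N,l,s,c=cv2.connectedComponentsWithStats(br.astype(np.uint8))
    for i in range(1,N):
        if s[i,4]>15: q=P[l==i]; print(' brass',c[i].round(),s[i,4],q.min(0).round(3),np.median(q,0).round(3),q.max(0).round(3))
    tiles.append(cv2.resize(im[cy-25:cy+25,cx-25:cx+50],None,fx=5,fy=5,interpolation=cv2.INTER_CUBIC)); tiles.append(cv2.resize(im[by-60:by+60,bx-90:bx+90],None,fx=375/180,fy=375/180))
cv2.imwrite('pics/crop.png',np.vstack([np.hstack(tiles[:2]),np.hstack(tiles[2:])]) if 0 else np.hstack([np.vstack(tiles[:2]),np.vstack(tiles[2:])]))
```

```text
scene table z 0.0004
cup bb [0.471 0.296 0.012] [0.511 0.343 0.054] 225
 rim bb [0.473 0.298 0.049] [0.511 0.34  0.054]
lid ((607.5272827148438, -13.032623291015625), (327.1783142089844, 335.3238830566406), 6.131597518920898) 0.09434200497488543 [[427.0, 136.0], [463.0, -197.0], [788.0, -162.0], [752.0, 171.0]]
 brass [224. 212.] 50 [ 0.446 -0.002  0.087] [0.455 0.004 0.094] [0.471 0.013 0.1  ]
 brass [289. 241.] 51 [ 0.531 -0.156  0.084] [ 0.55  -0.15   0.092] [ 0.57  -0.146  0.096]
 brass [274. 253.] 240 [ 0.472 -0.195  0.05 ] [ 0.497 -0.154  0.091] [ 0.562 -0.139  0.101]
side table z 0.0001
cup bb [0.453 0.294 0.012] [0.511 0.502 0.052] 213
 rim bb [0.472 0.297 0.047] [0.511 0.343 0.052]
lid ((599.0826416015625, -12.333358764648438), (313.9306945800781, 334.5490417480469), 7.327009201049805) 0.09370997250614987 [[422.0, 134.0], [465.0, -198.0], [776.0, -158.0], [733.0, 174.0]]
 brass [336. 184.] 20 [0.696 0.029 0.08 ] [0.703 0.046 0.085] [0.709 0.08  0.094]
 brass [241. 194.] 42 [ 0.448 -0.003  0.087] [0.458 0.003 0.092] [0.473 0.015 0.098]
 brass [340. 218.] 17 [ 0.674 -0.142  0.082] [ 0.679 -0.116  0.085] [ 0.683 -0.09   0.093]
 brass [272. 233.] 418 [ 0.473 -0.196  0.035] [ 0.524 -0.151  0.087] [ 0.572 -0.137  0.101]
```

View pics/crop.png

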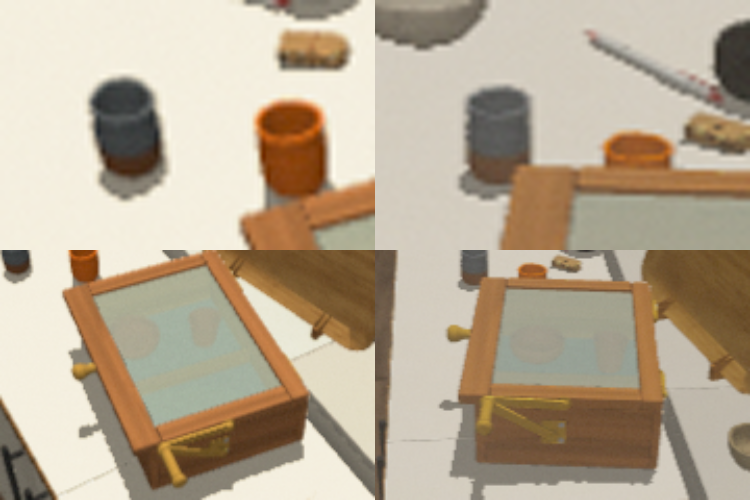

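View pics/wrist.png

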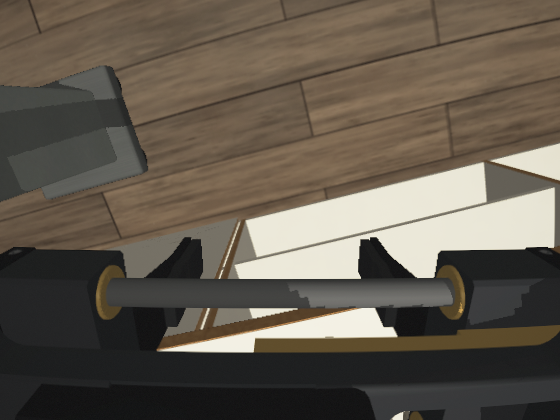

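The crop confirms the choice: the two-toned grey-blue over brown cup is the cup, and the plain orange one is the look-alike. The wrist view shows only floor and cabinets. Next I refine the showcase frame and look for obstacles.

Run:
```python
from h import *
C={'scene':[(216.2,174.2),(331.4,226),(259.4,250.5)],'side':[(252.4,169.6),(331.6,170.8),(340.3,224.6),(242.8,227)]}
for n in C:
    f=np.load(n+'0.npz'); a=(f['K'],f['D'],f['T']); P=cloud(f['d'],*a); im=f['im']; hsv=cv2.cvtColor(im,cv2.COLOR_BGR2HSV)
    print(n,'corners',plane(C[n],.094,*a).round(4).tolist())
    # refined lid corners: wood at z~.094 in a bounded box
    m=(abs(P[...,2]-.094)<.006)&(P[...,0]>.44)&(P[...,0]<.72)&(P[...,1]>-.2)&(P[...,1]<.15)&(hsv[...,0]>4)&(hsv[...,0]<16)&(hsv[...,1]>110)
    N,l,s,c=cv2.connectedComponentsWithStats(m.astype(np.uint8)); k=1+s[1:,4].argmax(); q=P[l==k]
    r=cv2.minAreaRect((q[:,:2]*1000).astype(np.float32)); print(r,cv2.boxPoints(r).round().tolist())
    for nm,(lo,hi) in {'orange':((.45,.2,.012),(.65,.30,.08)),'flagon':((.55,-.45,.012),(.85,-.22,.14)),'tags':((.5,.3,.005),(.65,.4,.03))}.items():
        q=P[((P>lo)&(P<hi)).all(-1)]
        if len(q): print(nm,len(q),np.percentile(q,2,0).round(3),np.percentile(q,98,0).round(3))
    # stay in showcase frame
    o=np.array([.592,-.02,0]); Rz=R.from_euler('z',-8,degrees=True).as_matrix()
    br=(hsv[...,0]>18)&(hsv[...,0]<30)&(hsv[...,1]>140)&(P[...,2]>.02)&(P[...,0]>.44)&(P[...,0]<.6)&(P[...,1]<-.12)&(P[...,1]>-.24)
    q=(P[br]-o)@Rz*1000
    for x in range(-110,40,15):
        w=q[abs(q[:,0]-x)<7.5]
        if len(w)>3: print('stay x',x,len(w),'y',np.percentile(w[:,1],[3,97]).round(),'z',np.percentile(w[:,2],[3,97]).round())
```

```text
scene corners [[0.4973, 0.1402, 0.094], [0.6602, -0.1661, 0.094], [0.4759, -0.143, 0.094]]
((580.7382202148438, -9.188629150390625), (281.53131103515625, 216.69529724121094), 81.8447494506836) [[454.0, -133.0], [668.0, -164.0], [708.0, 115.0], [493.0, 146.0]]
orange 250 [0.486 0.231 0.013] [0.589 0.3   0.052]
flagon 9227 [ 0.567 -0.448  0.02 ] [ 0.816 -0.227  0.134]
tags 94 [0.501 0.303 0.006] [0.647 0.376 0.028]
stay x -95 76 y [-187. -139.] z [88. 99.]
stay x -80 56 y [-187. -133.] z [83. 99.]
stay x -65 28 y [-142. -131.] z [68. 96.]
stay x -50 29 y [-142. -133.] z [63. 95.]
stay x -35 40 y [-142. -131.] z [55. 95.]
stay x -20 47 y [-143. -130.] z [51. 94.]
stay x -5 16 y [-138. -130.] z [49. 94.]
side corners [[0.4921, 0.1303, 0.094], [0.7025, 0.1088, 0.094], [0.6721, -0.153, 0.094], [0.4576, -0.1463, 0.094]]
((580.7163696289062, -10.39208984375), (286.6781921386719, 215.1964569091797), 81.86651611328125) [[454.0, -137.0], [667.0, -168.0], [708.0, 116.0], [494.0, 147.0]]
orange 128 [0.483 0.23  0.016] [0.59  0.3   0.052]
flagon 10321 [ 0.565 -0.449  0.02 ] [ 0.839 -0.233  0.134]
tags 84 [0.501 0.303 0.005] [0.649 0.375 0.025]
stay x -95 44 y [-188. -138.] z [89. 98.]
stay x -80 83 y [-189. -134.] z [81. 98.]
stay x -65 51 y [-144. -132.] z [71. 94.]
stay x -50 61 y [-145. -132.] z [62. 95.]
stay x -35 59 y [-144. -131.] z [54. 94.]
stay x -20 81 y [-144. -130.] z [39. 93.]
stay x -5 40 y [-140. -130.] z [45. 93.]
```

Request:
arm_command --series '[[[-40, -27, 0], -0.02], [[-80, -54, 0], -0.05], [[-120, -81, 0], -0.08], [[-160, -108, 0], -0.11], [[-200, -135, 0], -0.11]]' --grip -1

```text
time_s: 0.65
tool_pos: [0.323, 0.4471, 0.2304]
tool_rot: [-180.0, 0.0, 171.9]
force: [1.4, 0.4, -0.2]
grip_width: 0.0872
grasp_force: 0.0
```

```bash
cat >> h.py <<'E'
A=np.radians(-8.15); O=np.array([.5896,-.0111,0]); XS=np.array([np.cos(A),np.sin(A),0]); YS=np.array([-np.sin(A),np.cos(A),0])
def sc(p): # showcase coords mm -> world
    return O+(XS*p[0]+YS*p[1]+np.array([0,0,1])*p[2])/1000
def loc(w): w=np.array(w)-O; return np.array([w@XS,w@YS,w[2]])*1000
def go(w,yaw=None):
    o=env.get_obs(); s=tool_R(o).T@(np.array(w)-o['tool_pos'])*1000
    print('t',round(o['time_s'],2),'loc',loc(o['tool_pos']).round(1),'rot',o['tool_rot'].round(2),'F',o['force'].round(1),'w',round(o['grip_width'],4),'gf',round(o['grasp_force'],1),'-> shift',s.round(1))
    if yaw is not None: print('turn',-np.radians((yaw-o['tool_rot'][2]+180)%360-180))
E
python3 - <<'E'
from h import *
print(sc((-140,0,80)))
go(sc((-140,0,250)),171.85)
for n in('scene','side'):
    f=np.load(n+'0.npz'); P=cloud(f['d'],f['K'],f['D'],f['T']); hsv=cv2.cvtColor(f['im'],cv2.COLOR_BGR2HSV)
    q=P[(hsv[...,0]<14)&(hsv[...,1]>200)&(P[...,2]>.02)&(P[...,2]<.07)&(P[...,1]>.18)&(P[...,1]<.36)&(P[...,0]<.7)]; print('orange',len(q),q.min(0).round(3),q.max(0).round(3))
    q=P[(hsv[...,0]>85)&(hsv[...,0]<110)&(hsv[...,1]>90)&(P[...,2]>.03)&(P[...,2]<.12)&(P[...,1]>-.45)&(P[...,1]<-.15)]; print('flagon',len(q),q.min(0).round(3),np.median(q,0).round(3),q.max(0).round(3),loc(np.median(q,0)))
E
```

```text
[0.45101396 0.00874712 0.08      ]
t 0.65 loc [-328.8  415.8  230.4] rot [-180.      0.    171.92] F [ 1.4  0.4 -0.2] w 0.0872 gf 0.0 -> shift [-188.3 -416.   -19.6]
turn 0.0011764040312564243
orange 159 [0.55  0.228 0.02 ] [0.589 0.273 0.053]
flagon 306 [ 0.5  -0.45  0.03] [ 0.567 -0.426  0.061] [ 1.113 -0.159  0.119] [  36.55902908 -413.654987     61.06695193]Traceback (most recent call last):
  File "<stdin>", line 6, in <module>
    return umr_minimum(a, axis, None, out, keepdims, initial, where)
ValueError: zero-size array to reduction operation minimum which has no identity
```

Request:
arm_command --series '[[[-35, -30, 0], 0], [[-65, -65, 0], 0], [[-90, -105, 0], 0], [[-110, -148, 0], 0], [[-130, -190, 0], 0]]'

```text
time_s: 1.15
tool_pos: [0.4242, 0.2403, 0.2303]
tool_rot: [-180.0, -0.0, 171.9]
force: [0.9, 0.1, 1.2]
grip_width: 0.0874
grasp_force: 0.0
```

Request:
arm_command --series '[[[-12, -45, 0], 0], [[-24, -90, 0], 0], [[-36, -135, 0], 0], [[-48, -180, 10], 0], [[-58, -226, 30], 0]]'

```text
time_s: 1.65
tool_pos: [0.4504, 0.0098, 0.202]
tool_rot: [179.9, 0.2, 171.9]
force: [0.8, -0.2, 0.2]
grip_width: 0.0872
grasp_force: 0.0
```

Run:
```python
from h import *
go(sc((-140,-2,80)),171.85)
im,d,K,D,T=cam('wrist'); P=cloud(d,K,D,T); hsv=cv2.cvtColor(im,cv2.COLOR_BGR2HSV)
m=(hsv[...,0]>18)&(hsv[...,0]<30)&(hsv[...,1]>120)&(P[...,2]>.07)&(P[...,2]<.11)
L=((P-O)@np.c_[XS,YS,[0,0,1]])*1000
m&=(abs(L[...,1])<25)&(L[...,0]<-115)
q=L[m]; print(len(q),q.min(0),q.max(0),np.median(q,0))
q=q[q[:,0]<-130]; print('knob y mid',np.percentile(q[:,1],[2,98]),'z',np.percentile(q[:,2],98))
cv2.imwrite('pics/w1.png',im)
```

```text
t 1.65 loc [-140.8    0.9  202. ] rot [179.9    0.2  171.88] F [ 0.8 -0.2  0.2] w 0.0872 gf 0.0 -> shift [ -0.4  -3.1 122. ]
turn 0.00048207991050922856
419 [-146.74473521   -8.25980982   85.23147446] [-119.24248391    9.87956084   96.28617616] [-136.8762861     0.43550665   91.90917231]
knob y mid [-7.97207453  9.00360455] z 95.70592288875032
```

View pics/w1.png

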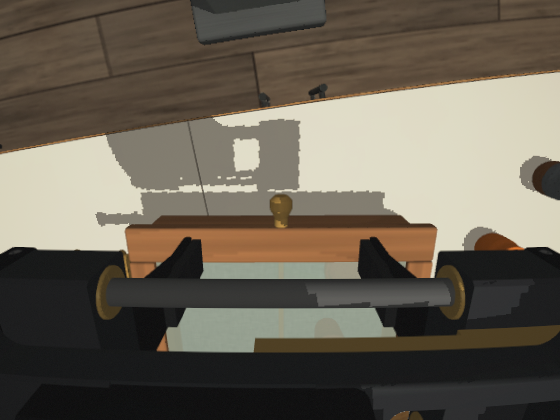

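The knob is at (281,208), centred between the fingers, with its axis at about z 86 mm. I descend and pinch it.

Request:
arm_command --series '[[[-2, 0, 35], 0], [[-2, 0, 70], 0], [[-2, 0, 100], 0], [[-2, 0, 120], 0], [[-2, 0, 122], 0]]'

```text
time_s: 2.2
tool_pos: [0.4487, 0.0111, 0.0765]
tool_rot: [-179.9, -0.3, 171.9]
force: [-0.1, 0.1, 0.8]
grip_width: 0.0871
grasp_force: 0.0
```

Request:
arm_command --series '[[[0, 0, 0], 0], [[0, 0, 0], 0], [[0, 0, 0], 0], [[0, 0, 0], 0], [[0, 0, 0], 0]]' --grip 1 --grip_force 20

```text
time_s: 2.7
tool_pos: [0.4517, 0.0115, 0.0796]
tool_rot: [180.0, 0.1, 171.9]
force: [0.2, 0.3, -0.5]
grip_width: 0.0547
grasp_force: 0.0
```

Run:
```python
from h import *
go(sc((-139,0,80)),171.85)
p=lambda t:np.array([238*(1-np.cos(t))+7*np.sin(t),0,-(238*np.sin(t)+7*(np.cos(t)-1))])*[-1,1,1]
print(np.array([np.r_[t,p(t)] for t in np.arange(0,1.29,.085)]).round(2))
```

```text
t 2.7 loc [-139.7    2.8   79.6] rot [1.7996e+02 6.0000e-02 1.7188e+02] F [ 0.2  0.3 -0.5] w 0.0547 gf 0.0 -> shift [-0.7 -2.8 -0.4]
turn 0.0005153039434349668
[[ 0.0000e+00 -0.0000e+00  0.0000e+00 -0.0000e+00]
 [ 8.0000e-02 -1.4500e+00  0.0000e+00 -2.0180e+01]
 [ 1.7000e-01 -4.6200e+00  0.0000e+00 -4.0160e+01]
 [ 2.6000e-01 -9.4600e+00  0.0000e+00 -5.9810e+01]
 [ 3.4000e-01 -1.5960e+01  0.0000e+00 -7.8970e+01]
 [ 4.3000e-01 -2.4060e+01  0.0000e+00 -9.7510e+01]
 [ 5.1000e-01 -3.3700e+01  0.0000e+00 -1.1530e+02]
 [ 6.0000e-01 -4.4820e+01  0.0000e+00 -1.3220e+02]
 [ 6.8000e-01 -5.7340e+01  0.0000e+00 -1.4810e+02]
 [ 7.6000e-01 -7.1160e+01  0.0000e+00 -1.6287e+02]
 [ 8.5000e-01 -8.6180e+01  0.0000e+00 -1.7642e+02]
 [ 9.4000e-01 -1.0230e+02  0.0000e+00 -1.8865e+02]
 [ 1.0200e+00 -1.1940e+02  0.0000e+00 -1.9947e+02]
 [ 1.1000e+00 -1.3736e+02  0.0000e+00 -2.0879e+02]
 [ 1.1900e+00 -1.5604e+02  0.0000e+00 -2.1655e+02]
 [ 1.2800e+00 -1.7532e+02  0.0000e+00 -2.2270e+02]]
```

Request:
arm_command --series '[[[0, -2.5, 0], 0], [[0, -2.5, 0], 0], [[0, -2.5, 0], 0], [[0, -2.5, 0], 0], [[0, -2.5, 0], 0]]'

```text
time_s: 3.2
tool_pos: [0.4511, 0.0103, 0.079]
tool_rot: [179.9, 0.0, 171.9]
force: [0.6, 3.7, -1.0]
grip_width: 0.0186
grasp_force: 20.0
```

Request:
arm_command --series '[[[0, 0, 0], 0], [[0, 0, 0], 0], [[0, 0, -4], 0], [[-1, 0, -12], 0], [[-1.5, 0, -20], 0]]'

```text
time_s: 3.7
tool_pos: [0.4525, 0.0101, 0.0988]
tool_rot: [179.9, 0.0, 171.9]
force: [3.0, 6.3, -5.1]
grip_width: 0.018
grasp_force: 20.0
```

Request:
arm_command --series '[[[-1, 1, -10], 0], [[-3.2, 1, -20], 0], [[-5.5, 1, -30], 0], [[-8, 1, -39.6], 0], [[-11, 1, -49.3], 0]]'

```text
time_s: 4.2
tool_pos: [0.4634, 0.0086, 0.1489]
tool_rot: [180.0, -0.0, 171.9]
force: [2.4, 4.5, -6.3]
grip_width: 0.0184
grasp_force: 20.0
```

Run:
```python
from h import *
go(sc((-139,0,80)))
```

```text
t 4.2 loc [-127.7    1.6  148.9] rot [ 1.7996e+02 -2.0000e-02  1.7189e+02] F [ 2.4  4.5 -6.3] w 0.0184 gf 20.0 -> shift [11.3 -1.6 68.9]
```

Request:
arm_command --series '[[[-3.5, 1, -9.5], 0], [[-11.6, 1, -28], 0], [[-21.2, 1, -45.8], 0], [[-32.4, 1, -62.7], 0], [[-44.9, 1, -78.6], 0]]'

```text
time_s: 4.7
tool_pos: [0.5071, 0.0024, 0.227]
tool_rot: [-180.0, -0.2, 171.9]
force: [2.2, 2.1, -8.7]
grip_width: 0.0184
grasp_force: 20.0
```

Request:
arm_command --series '[[[-6.9, 0, -7.4], 0], [[-13.8, 0, -14.8], 0], [[-21.3, 0, -21.6], 0], [[-28.8, 0, -28.3], 0], [[-36.9, 0, -34.4], 0]]'

```text
time_s: 5.2
tool_pos: [0.5441, -0.0027, 0.2619]
tool_rot: [-180.0, -0.1, 171.9]
force: [-5.5, 2.9, 0.3]
grip_width: 0.0184
grasp_force: 20.0
```

Run:
```python
from h import *
go(sc((-139,0,80)))
im,d,K,D,T=cam('side'); cv2.imwrite('pics/s1.png',cv2.resize(im[40:300,100:400],None,fx=2,fy=2))
```

```text
t 5.2 loc [-46.2   1.9 261.9] rot [-1.7999e+02 -1.2000e-01  1.7188e+02] F [-5.5  2.9  0.3] w 0.0184 gf 20.0 -> shift [ 92.4  -1.8 182.1]
```

View pics/s1.png

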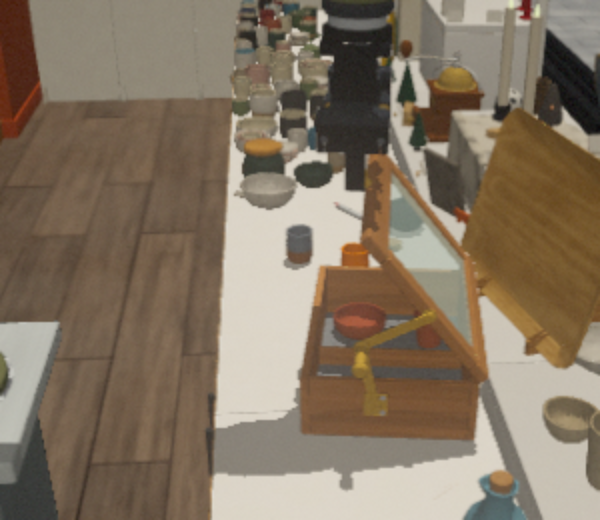

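The lid is about half open at (420,260) in the crop and the knee is still folded forward. I go on to the stop.

Request:
arm_command --series '[[[-8.1, 0, -6.1], 0], [[-25.2, 0, -17], 0], [[-43.2, 0, -26.3], 0], [[-61.8, 0, -34], 0], [[-71, 0, -37.2], 0]]'

```text
time_s: 5.75
tool_pos: [0.6165, -0.0129, 0.2994]
tool_rot: [-180.0, 0.1, 171.9]
force: [-1.8, 1.9, 1.2]
grip_width: 0.0185
grasp_force: 20.0
```

Request:
arm_command --series '[[[-3, 0, -1], 0], [[-6, 0, -2], 0], [[-9, 0, -3], 0], [[-11, 0, -3.5], 0], [[-11, 0, -3.5], 0]]'

```text
time_s: 6.25
tool_pos: [0.6241, -0.0139, 0.3016]
tool_rot: [180.0, -0.2, 171.9]
force: [-5.1, 2.3, 2.0]
grip_width: 0.0186
grasp_force: 20.0
```

Run:
```python
from h import *
go(sc((-139,0,80)))
```

```text
t 6.25 loc [ 34.6   2.1 301.6] rot [180.    -0.23 171.88] F [-5.1  2.3  2. ] w 0.0186 gf 20.0 -> shift [172.7  -2.  222.3]
```

Request:
arm_command --series '[[[-1.5, 0, 0], 0], [[-3, 0, -1], 0], [[-4, 0, -1], 0], [[-5, 0, -1], 0], [[-5, 0, -1], 0]]'

```text
time_s: 6.75
tool_pos: [0.6255, -0.0141, 0.3019]
tool_rot: [180.0, -0.7, 171.9]
force: [-15.1, 3.7, 4.6]
grip_width: 0.0185
grasp_force: 20.0
```

Run:
```python
from h import *
go(sc((-139,0,80)))
im,d,K,D,T=cam('side'); cv2.imwrite('pics/s2.png',cv2.resize(im[100:300,180:400],None,fx=2.5,fy=2.5))
```

```text
t 6.75 loc [ 36.    2.1 301.9] rot [179.98  -0.74 171.89] F [-15.1   3.7   4.6] w 0.0185 gf 20.0 -> shift [172.1  -2.  224.2]
```

View pics/s2.png

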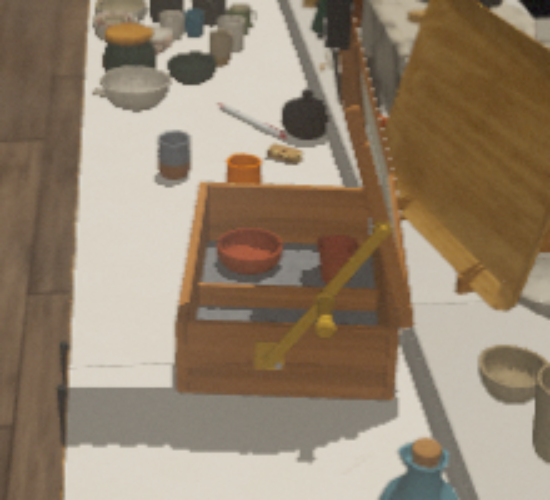

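The stay is straight, with its peg at (325,322), and the lid is at its stop. I relax the push and let go.

Request:
arm_command --series '[[[3, 0, 0], 0], [[5, 0, 1], 0], [[5, 0, 1], 0], [[5, 0, 1], 0], [[5, 0, 1], 0]]'

```text
time_s: 7.3
tool_pos: [0.6242, -0.0139, 0.3016]
tool_rot: [180.0, -0.2, 171.9]
force: [-6.2, 1.8, 2.0]
grip_width: 0.0185
grasp_force: 20.0
```

Request:
arm_command --series '[[[0, 0, 0], 0], [[0, 0, 0], 0], [[0, 0, 0], 0], [[0, 0, 0], 0], [[0, 0, 0], 0]]' --grip -0.1

```text
time_s: 7.8
tool_pos: [0.6259, -0.0144, 0.3021]
tool_rot: [-180.0, 0.0, 171.9]
force: [-0.4, -0.5, -1.2]
grip_width: 0.0454
grasp_force: 0.0
```

```bash
cat >> h.py <<'E'
def lidang():
    im,d,K,D,T=cam('side'); P=cloud(d,K,D,T); L=((P-O)@np.c_[XS,YS,[0,0,1]])*1000
    hsv=cv2.cvtColor(im,cv2.COLOR_BGR2HSV)
    br=(hsv[...,0]>18)&(hsv[...,0]<30)&(hsv[...,1]>120)&(L[...,1]<-158)&(L[...,1]>-200)&(abs(L[...,0])<130)&(L[...,2]>30)&(L[...,2]<180)
    q=L[br]; print('peg',len(q),np.median(q,0).round(1) if len(q) else '', np.percentile(q,[5,95],0).round(1).tolist() if len(q) else '')
    return im
E
python3 - <<'E'
from h import *
go(sc((-139,0,80))); lidang()
E
```

```text
t 7.8 loc [ 36.4   1.9 302.1] rot [-1.7999e+02  3.0000e-02  1.7186e+02] F [-0.4 -0.5 -1.2] w 0.0454 gf 0.0 -> shift [175.5  -1.8 222. ]
peg 76 [  39.4 -190.2  115.1] [[33.6, -198.5, 108.8], [44.6, -162.6, 118.6]]
```

The peg is at (38, 111) in the showcase's frame, so the stay is locked. I go to the cup.

Request:
arm_command --series '[[[0, 0, -25], 0], [[0, 0, -60], 0], [[30, 20, -70], 0], [[65, 50, -70], 0], [[90, 90, -60], 0]]' --grip -1

```text
time_s: 8.35
tool_pos: [0.5491, 0.0864, 0.3643]
tool_rot: [179.9, 0.2, 171.6]
force: [0.7, 0.6, -0.6]
grip_width: 0.0795
grasp_force: 0.0
```

Request:
arm_command --series '[[[20, 42, 10], 0], [[40, 84, 25], 0], [[60, 126, 45], 0], [[75, 168, 70], 0], [[90, 205, 95], 0]]'

```text
time_s: 8.85
tool_pos: [0.4888, 0.3056, 0.2669]
tool_rot: [179.9, 0.1, 171.9]
force: [0.3, 0.1, 0.5]
grip_width: 0.087
grasp_force: 0.0
```

Run:
```python
from h import *
go([.4915,.3195,.15])
im,d,K,D,T=cam('wrist'); P=cloud(d,K,D,T); L=((P-O)@np.c_[XS,YS,[0,0,1]])*1000
m=(abs(L[...,0]+144)<45)&(abs(L[...,1]-313)<40)&(L[...,2]>8)&(L[...,2]<70)
q=L[m]; t=q[q[:,2]>46]; print(len(q),q.min(0),q.max(0),'rim',len(t),t.min(0),t.max(0),(t.min(0)+t.max(0))/2)
go(sc((-144,313,23))); lidang()
```

```text
t 8.85 loc [-144.7  299.2  266.9] rot [1.7990e+02 8.0000e-02 1.7191e+02] F [0.3 0.1 0.5] w 0.087 gf 0.0 -> shift [ -0.6  14.  116.9]
686 [-167.45607521  293.86956209    8.06479024] [-127.17331226  335.29843465   50.64210883] rim 299 [-165.81420767  294.03915826   46.04718487] [-127.17331226  335.29843465   50.64210883] [-146.49375996  314.66879646   48.34464685]
t 8.9 loc [-151.5  305.9  261. ] rot [179.99  -0.4  172.5 ] F [-4.4  5.5 -3.4] w 0.0875 gf 0.0 -> shift [ -9.3   7.  238. ]
peg 79 [  39.4 -190.8  115.7] [[33.4, -197.7, 108.3], [44.0, -160.9, 119.0]]
```

Request:
arm_command --series '[[[2, 17, 45], 0], [[2, 17, 90], 0], [[2, 17, 130], 0], [[2, 17, 150], 0], [[2, 17, 150], 0]]'

```text
time_s: 9.45
tool_pos: [0.4878, 0.3186, 0.1136]
tool_rot: [-179.7, -0.2, 171.9]
force: [-0.5, -0.3, 0.1]
grip_width: 0.0873
grasp_force: 0.0
```

Run:
```python
from h import *
im,d,K,D,T=cam('wrist'); P=cloud(d,K,D,T); L=((P-O)@np.c_[XS,YS,[0,0,1]])*1000
m=(abs(L[...,0]+144)<45)&(abs(L[...,1]-313)<40)&(L[...,2]>8)&(L[...,2]<70)
q=L[m]; t=q[q[:,2]>46]; print('rim',len(t),t.min(0),t.max(0),(t.min(0)+t.max(0))/2)
go(sc((-145.5,314,23)),171.85)
```

```text
rim 766 [-166.23431662  293.56851691   46.00436926] [-126.62065321  335.5106063    50.37058538] [-146.42748491  314.5395616    48.18747732]
t 9.5 loc [-146.2  313.1  116.1] rot [-1.7988e+02 -8.0000e-02  1.7185e+02] F [ 0.5  0.7 -0.3] w 0.0869 gf 0.0 -> shift [-0.8  1.1 93.1]
turn -6.532771336237368e-05
```

Request:
arm_command --series '[[[0, 1, 35], 0], [[0, 1, 65], 0], [[0, 1, 85], 0], [[0, 1, 93], 0], [[0, 1, 93], 0]]'

```text
time_s: 10.0
tool_pos: [0.4904, 0.3217, 0.0248]
tool_rot: [180.0, 0.0, 171.9]
force: [-0.2, 0.5, -0.5]
grip_width: 0.0868
grasp_force: 0.0
```

Request:
arm_command --series '[[[0, 0, 0], 0], [[0, 0, 0], 0], [[0, 0, 0], 0], [[0, 0, 0], 0], [[0, 0, 0], 0]]' --grip 1 --grip_force 10

```text
time_s: 10.5
tool_pos: [0.49, 0.3217, 0.0244]
tool_rot: [180.0, 0.0, 171.9]
force: [-0.2, 0.3, -0.6]
grip_width: 0.0547
grasp_force: 0.0
```

Request:
arm_command --series '[[[0, 0, 0], 0], [[0, 0, 0], 0], [[0, 0, 0], 0], [[0, 0, 0], 0], [[0, 0, 0], 0]]'

```text
time_s: 11.0
tool_pos: [0.4898, 0.3215, 0.024]
tool_rot: [-180.0, -0.0, 171.9]
force: [0.4, -0.2, 1.3]
grip_width: 0.0421
grasp_force: 10.0
```

Request:
arm_command --series '[[[0, 0, -15], 0], [[0, 0, -45], 0], [[0, 0, -80], 0], [[0, 0, -115], 0], [[0, -5, -132], 0]]'

```text
time_s: 11.5
tool_pos: [0.4905, 0.3181, 0.1607]
tool_rot: [179.7, 0.2, 171.9]
force: [-0.4, 0.1, -0.2]
grip_width: 0.0419
grasp_force: 10.0
```

Request:
arm_command --series '[[[-5, -20, 0], 0], [[-12, -55, 0], 0], [[-22, -95, 0], 0], [[-32, -135, 0], 0], [[-42, -175, 0], 0]]'

```text
time_s: 12.0
tool_pos: [0.5049, 0.1338, 0.1549]
tool_rot: [-179.9, -0.1, 171.8]
force: [-0.0, -0.3, -0.3]
grip_width: 0.042
grasp_force: 10.0
```

Request:
arm_command --series '[[[-14, -40, 0], 0], [[-28, -80, 0], 0], [[-42, -120, 0], 0], [[-52, -160, 0], 0], [[-55, -190, 0], 0]]'

```text
time_s: 12.5
tool_pos: [0.5321, -0.0634, 0.1551]
tool_rot: [-179.9, -0.1, 171.6]
force: [0.4, 0.3, -0.4]
grip_width: 0.0419
grasp_force: 10.0
```

Run:
```python
from h import *
im=lidang()
go(sc((-48,-66.5,37)),171.85)
im,d,K,D,T=cam('wrist'); cv2.imwrite('pics/w2.png',im)
P=cloud(d,K,D,T); L=((P-O)@np.c_[XS,YS,[0,0,1]])*1000
m=(L[...,0]>-120)&(L[...,0]<-60)&(abs(L[...,2]-12)<6)&(L[...,1]<0)&(L[...,1]>-140); q=L[m]
print('floor',len(q),np.percentile(q,[1,50,99],0).round(1).tolist() if len(q) else '')
m=(L[...,0]>-105)&(L[...,0]<-60)&(abs(L[...,2]-78)<6)&(L[...,1]<-100)&(L[...,1]>-160); q=L[m]
print('wall',len(q),np.percentile(q,[2,50,98],0).round(1).tolist() if len(q) else '')
```

```text
peg 82 [  39.5 -190.2  115.7] [[33.6, -197.6, 107.5], [44.1, -161.5, 118.5]]
t 12.55 loc [-49.6 -65.8 155.3] rot [-1.7972e+02 -6.0000e-02  1.7130e+02] F [-0.8 -4.7 -0.3] w 0.0421 gf 10.0 -> shift [-1.700e+00 -1.000e-01  1.183e+02]
turn -0.009653746432094178
floor 3010 [[-100.6, -128.7, 8.0], [-70.6, -65.2, 10.2], [-60.2, -2.1, 16.5]]
wall 1336 [[-99.7, -138.1, 73.6], [-91.4, -129.3, 78.0], [-61.7, -101.4, 79.5]]
```

View pics/w2.png

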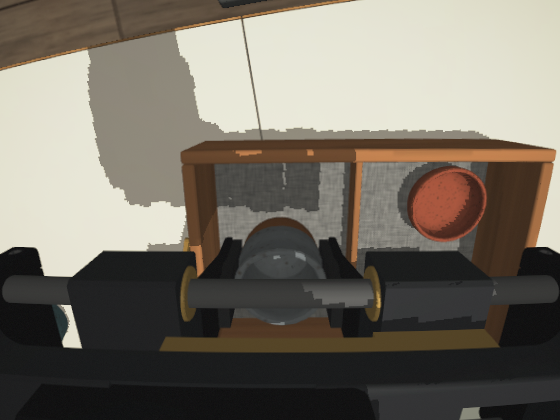

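The cup is held at (280,270) above the empty bay; the bay floor shows at (270,190), and the bowl at (447,203) is clear. I lower it.

Request:
arm_command --series '[[[0, 0, 25], 0], [[0, 0, 55], 0], [[0, 0, 85], 0], [[0, 0, 105], 0], [[0, 0, 113], 0]]'

```text
time_s: 13.1
tool_pos: [0.5304, -0.0587, 0.0401]
tool_rot: [-179.9, -0.3, 171.9]
force: [0.0, -0.6, -0.3]
grip_width: 0.0418
grasp_force: 10.0
```

Request:
arm_command --series '[[[0, 0, 2], 0], [[0, 0, 4], 0], [[0, 0, 5], 0], [[0, 0, 6], 0], [[0, 0, 6], 0]]'

```text
time_s: 13.6
tool_pos: [0.5339, -0.0584, 0.0375]
tool_rot: [180.0, 0.1, 171.9]
force: [0.3, 0.6, -0.8]
grip_width: 0.0417
grasp_force: 10.0
```

Run:
```python
from h import *
go(sc((-48,-66.5,36)),171.85)
```

```text
t 13.6 loc [-48.4 -54.8  37.5] rot [1.7998e+02 5.0000e-02 1.7188e+02] F [ 0.3  0.6 -0.8] w 0.0417 gf 10.0 -> shift [ -0.4 -11.7   1.5]
turn 0.0005966696655694833
```

Request:
arm_command --series '[[[0, -3, 0], 0], [[0, -7, 0], 0], [[0, -11, 0], 0], [[0, -11, 0.5], 0], [[0, -11, 1], 0]]'

```text
time_s: 14.1
tool_pos: [0.5319, -0.0696, 0.036]
tool_rot: [180.0, 0.0, 171.8]
force: [0.3, 0.7, -0.5]
grip_width: 0.0418
grasp_force: 10.0
```

Request:
arm_command --series '[[[0, 0, 0.3], 0], [[0, 0, 0.6], 0], [[0, 0, 0.9], 0], [[0, 0, 0.9], 0], [[0, 0, 0.9], 0]]'

```text
time_s: 14.6
tool_pos: [0.532, -0.0693, 0.0351]
tool_rot: [180.0, 0.0, 171.9]
force: [0.3, 0.1, -1.0]
grip_width: 0.0421
grasp_force: 10.0
```

Request:
arm_command --series '[[[0, 0, 0.4], 0], [[0, 0, 0.8], 0], [[0, 0, 1.2], 0], [[0, 0, 1.5], 0], [[0, 0, 1.5], 0]]'

```text
time_s: 15.1
tool_pos: [0.5321, -0.0694, 0.034]
tool_rot: [180.0, 0.0, 171.9]
force: [-1.4, 0.2, 4.5]
grip_width: 0.0421
grasp_force: 10.0
```

Contact with the floor. I release to about 60 mm and back straight up.

Request:
arm_command --series '[[[0, 0, -0.5], 0], [[0, 0, -0.5], 0], [[0, 0, -0.5], 0], [[0, 0, -0.5], 0], [[0, 0, -0.5], 0]]' --grip -0.4

```text
time_s: 15.6
tool_pos: [0.5319, -0.0694, 0.034]
tool_rot: [-180.0, -0.0, 171.9]
force: [-0.1, 0.2, -0.2]
grip_width: 0.0604
grasp_force: 0.0
```

Request:
arm_command --series '[[[0, 0, -15], 0], [[0, 0, -40], 0], [[0, 0, -80], 0], [[0, 0, -120], 0], [[0, 0, -150], 0]]'

```text
time_s: 16.1
tool_pos: [0.5328, -0.0699, 0.1879]
tool_rot: [180.0, 0.2, 171.8]
force: [0.2, 0.9, -0.1]
grip_width: 0.0609
grasp_force: 0.0
```

Request:
arm_command --series '[[[5, 0, -40], 0], [[15, 0, -80], 0], [[25, 0, -110], 0], [[30, 0, -130], 0], [[30, 0, -130], 0]]'

```text
time_s: 16.6
tool_pos: [0.5032, -0.0658, 0.3184]
tool_rot: [179.9, 0.4, 171.8]
force: [0.5, -0.7, -0.3]
grip_width: 0.0607
grasp_force: 0.0
```

Run:
```python
from h import *
im=lidang()
a=im[100:400,180:430]; im2,*_=cam('scene'); b=im2[110:360,180:430]
cv2.imwrite('pics/after.png',np.hstack([cv2.resize(a,(400,480)),cv2.resize(b,(400,480))][:2]))
go(sc((-10,-66,300)),81.85)
```

```text
peg 81 [  39.4 -190.9  115.2] [[33.5, -197.6, 107.5], [44.2, -163.9, 118.9]]
t 16.7 loc [-78.8 -66.1 314.6] rot [1.7996e+02 7.0000e-02 1.7186e+02] F [-0.8 -0.6 -1.3] w 0.0611 gf 0.0 -> shift [-68.8   0.1  14.7]
turn 1.5709658528689492
```

View pics/after.png

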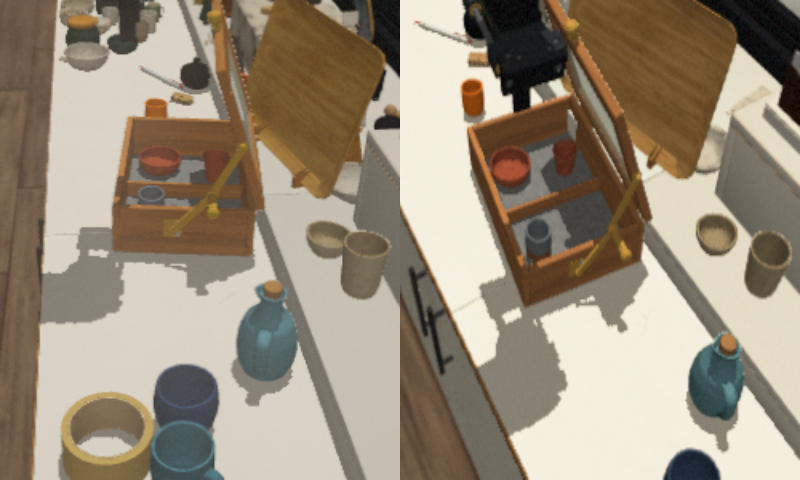

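The side and scene crops show the cup standing upright in the right bay at (150,197) and (538,235), with the stay still locked. The flagon is at (268,335) in the left tile. Next I work out the clearance for breaking the stay.

Run:
```python
from h import *
for n,(u,v) in {'side':(347,312),'scene':(378,305)}.items():
    f=np.load(n+'0.npz'); P=cloud(f['d'],f['K'],f['D'],f['T']); L=((P-O)@np.c_[XS,YS,[0,0,1]])*1000
    c=L[v,u]; print(n,c.round(1)); w=L[v-45:v+30,u-30:u+30].reshape(-1,3)
    q=w[(w[:,2]>25)&(np.linalg.norm(w[:,:2]-c[:2],axis=1)<90)]; print('flagon',np.percentile(q,[2,98],0).round(0).tolist())
f,d,K,D,T=cam('side'); P=cloud(d,K,D,T); L=((P-O)@np.c_[XS,YS,[0,0,1]])*1000
hsv=cv2.cvtColor(f,cv2.COLOR_BGR2HSV); br=(hsv[...,0]>18)&(hsv[...,0]<30)&(hsv[...,1]>120)&(L[...,1]<-120)&(L[...,1]>-200)&(abs(L[...,0]-40)<60)&(L[...,2]>30)&(L[...,2]<230)
for z in range(60,200,15):
    q=L[br&(abs(L[...,2]-z)<8)]
    if len(q): print(z,len(q),np.percentile(q,[3,50,97],0)[:,:2].round().tolist())
o=env.get_obs(); print(o['qpos'].round(1)); go(sc((5,-192,260)),81.85)
# arm/gripper width: dark points above gripper
g=L[(L[...,2]>330)&(L[...,2]<520)&(abs(L[...,0]+78)<140)&(abs(L[...,1]+66)<140)]
for z in range(340,520,20):
    q=g[abs(g[:,2]-z)<10]
    if len(q)>5: print('grip',z,(q.min(0)-[-78.8,-66,0])[:2].round(),(q.max(0)-[-78.8,-66,0])[:2].round())
```

```text
side [  99.2 -389.1   78.3]
flagon [[71.0, -399.0, 28.0], [157.0, -326.0, 124.0]]
scene [  88.8 -362.9   82.3]
flagon [[69.0, -396.0, 28.0], [169.0, -308.0, 125.0]]
60 64 [[-19.0, -153.0], [-9.0, -149.0], [3.0, -139.0]]
75 40 [[-3.0, -153.0], [7.0, -150.0], [17.0, -140.0]]
90 37 [[9.0, -153.0], [20.0, -150.0], [30.0, -146.0]]
105 45 [[24.0, -197.0], [34.0, -162.0], [45.0, -149.0]]
120 104 [[34.0, -198.0], [40.0, -168.0], [48.0, -143.0]]
135 34 [[46.0, -146.0], [52.0, -145.0], [58.0, -142.0]]
150 31 [[51.0, -147.0], [59.0, -145.0], [66.0, -141.0]]
165 31 [[61.0, -147.0], [67.0, -144.0], [74.0, -141.0]]
180 47 [[67.0, -148.0], [74.0, -144.0], [81.0, -138.0]]
195 7 [[70.0, -145.0], [74.0, -142.0], [80.0, -138.0]]
[-30.4  -2.2  34.1  96.6   1.2  85.3  85.4]
t 16.75 loc [-79.1 -66.1 313.6] rot [ 1.7999e+02 -3.0000e-02  1.7186e+02] F [-0.2 -0.3 -0.9] w 0.061 gf 0.0 -> shift [ -84.1 -125.9   53.6]
turn 1.5709668253225595
grip 340 [ -9. -47.] [12. 37.]
grip 360 [ -9. -52.] [ 11. -42.]
grip 380 [-37. -91.] [39. 39.]
grip 400 [-37. -99.] [39. 92.]
grip 420 [ -36. -100.] [38. 96.]
grip 440 [-23. -55.] [24. 19.]
grip 460 [-35. -56.] [38. 16.]
grip 480 [-36. -54.] [38. 12.]
grip 500 [-37. -41.] [39. -1.]
```

Request:
arm_command --series '[[[0, -25, 0], 0.14], [[0, -50, 0], 0.28], [[0, -75, 0], 0.42], [[0, -100, 0], 0.56], [[0, -125, 0], 0.7]]' --grip 1

```text
time_s: 17.25
tool_pos: [0.4838, -0.1898, 0.3125]
tool_rot: [-179.9, -0.1, 131.4]
force: [0.8, -0.1, -0.2]
grip_width: 0.029
grasp_force: 0.0
```

Request:
arm_command --series '[[[0, 0, 0], 0.14], [[0, 0, 0], 0.28], [[0, 0, 0], 0.42], [[0, 0, 0], 0.56], [[0, 0, 0], 0.7]]'

```text
time_s: 17.75
tool_pos: [0.484, -0.1889, 0.3124]
tool_rot: [-179.8, 0.0, 91.3]
force: [0.0, 0.1, -0.3]
grip_width: 0.0012
grasp_force: 0.0
```

Request:
arm_command --series '[[[0, 0, 0], 0.1], [[0, 0, 0], 0.171], [[0, 0, 0], 0.171], [[0, 0, 0], 0.171], [[0, 0, 0], 0.171]]'

```text
time_s: 18.25
tool_pos: [0.4844, -0.1889, 0.3135]
tool_rot: [-179.9, 0.0, 81.9]
force: [-0.0, -0.1, 0.2]
grip_width: 0.0008
grasp_force: 0.0
```

Run:
```python
from h import *
go(sc((66,-191,300)),81.85)
f=np.load('side0.npz'); g=np.load('scene0.npz')
for f in (f,g):
    P=cloud(f['d'],f['K'],f['D'],f['T']); L=((P-O)@np.c_[XS,YS,[0,0,1]])*1000
    for x in range(-40,240,40):
        q=L[(abs(L[...,0]-x)<20)&(L[...,1]<-143)&(L[...,1]>-250)]; print(x,len(q),q[:,2].max().round() if len(q) else '',end='; ')
    print()
print(env.get_obs()['qpos'].round(1))
```

```text
t 18.25 loc [ -78.9 -190.9  313.5] rot [-1.7994e+02  1.0000e-02  8.1930e+01] F [-0.  -0.1  0.2] w 0.0008 gf 0.0 -> shift [ -0.3 144.9  13.3]
turn 0.0013694119359532277
-40 731 96.0; 0 653 93.0; 40 573 90.0; 80 553 88.0; 120 540 59.0; 160 651 87.0; 200 632 128.0; 
-40 749 97.0; 0 656 94.0; 40 601 5.0; 80 588 6.0; 120 1001 59.0; 160 680 89.0; 200 633 130.0; 
[-22.5  -0.3  41.1  95.    0.2  85.2  10.5]
```

Request:
arm_command --series '[[[0, 35, 0], 0], [[0, 75, 0], 0], [[0, 115, 0], 0], [[0, 140, 0], 0], [[0, 147, 0], 0]]'

```text
time_s: 18.75
tool_pos: [0.6322, -0.209, 0.312]
tool_rot: [-179.9, 0.1, 82.0]
force: [-0.5, 0.2, -0.6]
grip_width: 0.0004
grasp_force: 0.0
```

Request:
arm_command --series '[[[0, 0, 15], 0], [[0, 0, 45], 0], [[0, 0, 75], 0], [[0, 0, 100], 0], [[0, 0, 110], 0]]'

```text
time_s: 19.25
tool_pos: [0.6271, -0.2089, 0.201]
tool_rot: [-179.7, -0.1, 81.8]
force: [-0.6, 0.4, -0.6]
grip_width: 0.0006
grasp_force: 0.0
```

Run:
```python
from h import *
lidang(); go(sc((68,-191,106)),81.85)
```

```text
peg 74 [  39.7 -192.6  115.7] [[33.6, -197.6, 107.3], [44.3, -162.9, 118.5]]
t 19.3 loc [  65.3 -190.5  200.8] rot [-1.7971e+02 -8.0000e-02  8.1840e+01] F [-1.1  0.3 -0.7] w 0.0007 gf 0.0 -> shift [-0.7  3.1 94.8]
turn -0.00015308056560850062
```

Request:
arm_command --series '[[[-1, 2, 25], 0], [[-1, 2, 55], 0], [[-1, 2, 80], 0], [[-1, 2, 93], 0], [[-1, 2, 96], 0]]'

```text
time_s: 19.8
tool_pos: [0.6313, -0.2107, 0.1076]
tool_rot: [-179.9, -0.0, 81.9]
force: [-0.6, 0.1, -0.2]
grip_width: 0.0005
grasp_force: 0.0
```

Run:
```python
from h import *
go(sc((68,-191,106)),81.85)
```

```text
t 19.8 loc [  69.5 -191.7  107.6] rot [-1.7993e+02 -2.0000e-02  8.1870e+01] F [-0.6  0.1 -0.2] w 0.0005 gf 0.0 -> shift [ 0.7 -1.5  1.6]
turn 0.00028715215631471377
```

Request:
arm_command --series '[[[0, -4, 0], 0], [[0, -8, 0], 0], [[0, -12, -1], 0], [[0, -16, -3], 0], [[0, -20, -5], 0]]'

```text
time_s: 20.3
tool_pos: [0.6139, -0.2086, 0.1149]
tool_rot: [179.7, 0.0, 81.9]
force: [5.3, -0.9, 4.1]
grip_width: 0.0006
grasp_force: 2.4
```

Run:
```python
from h import *
go(sc((68,-191,106))); lidang();
```

```text
t 20.3 loc [  52.1 -192.1  114.9] rot [1.797e+02 3.000e-02 8.188e+01] F [ 5.3 -0.9  4.1] w 0.0006 gf 2.4 -> shift [ 1.1 15.9  9. ]
peg 76 [  33.6 -192.7  118.9] [[29.2, -197.4, 110.5], [40.2, -162.1, 122.3]]
```

Request:
arm_command --series '[[[0, -5, -4], 0], [[0, -10, -7], 0], [[0, -15, -10], 0], [[0, -20, -12], 0], [[0, -25, -14], 0]]'

```text
time_s: 20.85
tool_pos: [0.5865, -0.2045, 0.1269]
tool_rot: [-179.9, -0.0, 81.9]
force: [1.3, -0.4, 0.3]
grip_width: 0.0004
grasp_force: 0.6
```

Request:
arm_command --series '[[[0, -5, -1], 0], [[0, -10, -2], 0], [[0, -15, -2], 0], [[0, -20, -3], 0], [[0, -25, -3], 0]]'

```text
time_s: 21.35
tool_pos: [0.5619, -0.2009, 0.1299]
tool_rot: [-180.0, -0.0, 81.9]
force: [0.9, 0.0, 1.0]
grip_width: 0.0007
grasp_force: 0.2
```

Run:
```python
from h import *
go(sc((68,-191,106))); lidang();
```

```text
t 21.35 loc [  -0.5 -191.8  129.9] rot [-1.7996e+02 -1.0000e-02  8.1860e+01] F [0.9 0.  1. ] w 0.0007 gf 0.2 -> shift [ 0.8 68.5 23.9]
peg 74 [ -18.6 -193.8  135.2] [[-23.4, -197.7, 125.3], [-12.5, -166.2, 138.2]]
```

Request:
arm_command --series '[[[0, -4, 0], 0], [[0, -8, 0], 0], [[0, -12, 0], 0], [[0, -15, 0], 0], [[0, -15, 0], 0]]'

```text
time_s: 21.9
tool_pos: [0.5474, -0.1989, 0.1301]
tool_rot: [-180.0, -0.0, 81.9]
force: [0.3, 0.5, -0.5]
grip_width: 0.0003
grasp_force: 0.0
```

Run:
```python
from h import *
go(sc((68,-191,106))); lidang();
```

```text
t 21.9 loc [ -15.2 -191.9  130.1] rot [-1.7999e+02 -2.0000e-02  8.1860e+01] F [ 0.3  0.5 -0.5] w 0.0003 gf 0.0 -> shift [ 0.9 83.2 24.1]
peg 87 [ -43.4 -191.7  128.7] [[-49.7, -197.8, 122.0], [-37.3, -161.2, 132.6]]
```

The peg is running ahead by itself. I back off sideways and then up while the lid sinks.

Request:
arm_command --series '[[[-20, 0, 0], 0], [[-45, 0, 0], 0], [[-60, 0, -20], 0], [[-65, 0, -60], 0], [[-65, 0, -100], 0]]'

```text
time_s: 22.45
tool_pos: [0.5376, -0.2647, 0.2307]
tool_rot: [-179.9, 0.0, 81.7]
force: [2.0, 0.0, 0.2]
grip_width: 0.0002
grasp_force: 0.0
```

Request:
arm_command --series '[[[0, 0, -20], 0], [[0, 0, -20], 0], [[0, 0, -20], 0], [[0, 0, -20], 0], [[0, 0, -20], 0]]'

```text
time_s: 22.95
tool_pos: [0.5381, -0.2628, 0.2486]
tool_rot: [-179.9, -0.0, 81.9]
force: [0.1, -0.3, 0.6]
grip_width: 0.0006
grasp_force: 0.0
```

Request:
arm_command --series '[[[0, 0, 0], 0], [[0, 0, 0], 0], [[0, 0, 0], 0], [[0, 0, 0], 0], [[0, 0, 0], 0]]'

```text
time_s: 23.45
tool_pos: [0.5386, -0.2633, 0.2501]
tool_rot: [180.0, -0.0, 81.9]
force: [-0.3, 0.3, 0.3]
grip_width: 0.0004
grasp_force: 0.0
```

Request:
arm_command --series '[[[0, 0, 0], 0], [[0, 0, 0], 0], [[0, 0, 0], 0], [[0, 0, 0], 0], [[0, 0, 0], 0]]'

```text
time_s: 23.95
tool_pos: [0.5386, -0.2633, 0.2501]
tool_rot: [180.0, -0.0, 81.9]
force: [0.3, -1.1, -0.0]
grip_width: 0.0005
grasp_force: 0.0
```

Request:
arm_command --series '[[[0, 0, 0], 0], [[0, 0, 0], 0], [[0, 0, 0], 0], [[0, 0, 0], 0], [[0, 0, 0], 0]]'

```text
time_s: 24.45
tool_pos: [0.5386, -0.2633, 0.2501]
tool_rot: [180.0, -0.0, 81.9]
force: [0.3, -0.5, 0.2]
grip_width: 0.0006
grasp_force: 0.0
```

Request:
arm_command --series '[[[0, 0, 0], 0], [[0, 0, 0], 0], [[0, 0, 0], 0], [[0, 0, 0], 0], [[0, 0, 0], 0]]'

```text
time_s: 24.95
tool_pos: [0.5386, -0.2633, 0.2501]
tool_rot: [180.0, -0.0, 81.9]
force: [0.1, 0.3, -0.0]
grip_width: 0.0004
grasp_force: 0.0
```

Run:
```python
from h import *
go(sc((68,-191,106))); lidang()
im,d,K,D,T=cam('scene'); P=cloud(d,K,D,T); L=((P-O)@np.c_[XS,YS,[0,0,1]])*1000
q=L[(abs(L[...,0]+105)<10)&(abs(L[...,1]-70)<50)&(L[...,2]>60)]; print('front edge z',np.percentile(q[:,2],[5,50,95]).round(1))
f=np.load('scene0.npz'); print('changed', [(n,float(np.abs(im[v-8:v+8,u-8:u+8].astype(int)-f['im'][v-8:v+8,u-8:u+8]).mean().round(1))) for n,u,v in (('orange',225,160),('bowl',255,197),('beaker',285,190),('tags',230,142))])
cv2.imwrite('pics/end.png',cv2.resize(im[110:310,150:400],None,fx=3,fy=3))
```

```text
t 24.95 loc [ -14.7 -256.9  250.1] rot [180.    -0.    81.86] F [ 0.1  0.3 -0. ] w 0.0004 gf 0.0 -> shift [ 65.9  82.7 144.1]
peg 79 [ -83.1 -188.7   94. ] [[-89.5, -197.5, 87.5], [-77.4, -162.6, 97.2]]
front edge z [92.8 94.7 97.1]
changed [('orange', 2.5), ('bowl', 2.9), ('beaker', 63.8), ('tags', 1.1)]
```

View pics/end.png

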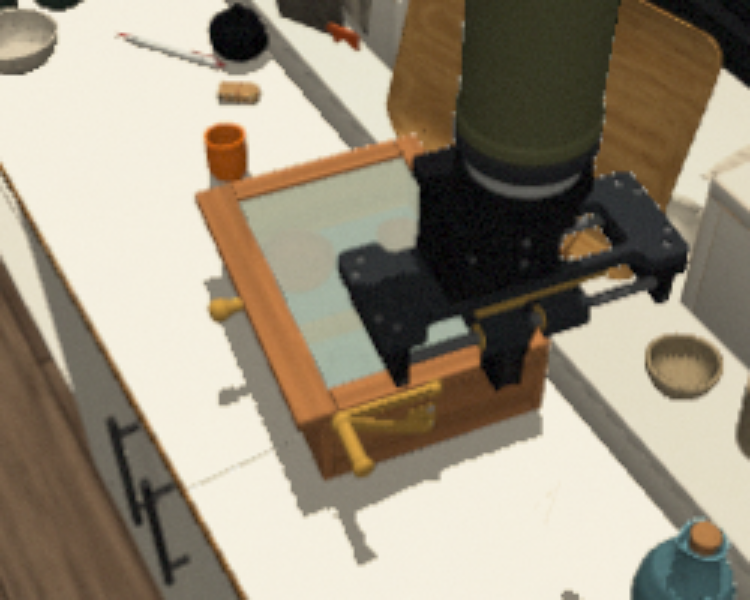

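The lid is shut: its front edge is back at 94 mm and the stay is folded at (370,430). The other wares are in place, and the gripper at (520,280) hangs clear above. I hand it in.

Request:
arm_command --series '[[[0, 0, 0], 0], [[0, 0, 0], 0], [[0, 0, 0], 0], [[0, 0, 0], 0], [[0, 0, 0], 0]]'

```text
time_s: 25.55
tool_pos: [0.5386, -0.2633, 0.2501]
tool_rot: [180.0, -0.0, 81.9]
force: [-0.1, 0.4, 1.3]
grip_width: 0.0004
grasp_force: 0.0
```

```bash
python3 -c "
from h import *
lidang(); print(env.sign_off())"
```

```text
peg 78 [ -83.2 -182.6   93.9] [[-89.1, -197.6, 86.8], [-77.6, -159.0, 97.2]]
the job is handed in; nothing more can be done
None
```

The job is handed in at about 26 s: the lid was raised until the stay locked, the cup was stood upright in the right bay, then the stay was broken and the lid sank shut on its own. No force reading came near the limits. The last picture shows the other wares undisturbed, except that the gripper hid the beaker, which nothing came near.

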